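Cover the clean bearings, then hold the washer lid at its pointer

ROBOT

A 7-joint arm with a two-finger parallel gripper is mounted at the origin on the work surface. World frame = base frame: x ahead of the robot, y to its left, z up, the work surface at z = 0. Lengths are in m, angles in rad, forces in N, time in s.
With the tool pointing down it reaches from about 0.35 to 0.9 m from the base axis. Payload 19.9 kg.
Tool frame: the origin (TCP) lies between the finger pads; the fingertips stand 17 mm ahead of it and the grasp point (between the pads) lies 2 mm behind it; z points along the fingers, y is the direction in which the jaws open and shut (so a half turn about z gives the same grasp; the last joint's range is limited). The gripper opens to 94 mm and grips with 3 to 60 N. Pads are 16 mm wide; open, the fingers measure 119 mm over their backs; the gripper's body (75 mm by 177 mm) begins 78 mm behind the grasp point.
Start: joints at [1.19, 0.417, -0.01, 1.614, 0.005, 1.111, -0.053], TCP at [0.208, -0.589, 0.222] pointing down, gripper open.
Joint ranges: [-2.81, 2.81], [-0.39, 2.02], [-1.27, 1.25], [0.06, 2.57], [-1.19, 4.33], [0.19, 2], [-2.82, 2.82]. Speed limits (rad/s): [1.89, 1.89, 2.39, 2.39, 3.01, 3.01, 3.01].

INTERFACE

Orientations are given as [roll, pitch, yaw] about the fixed x, y, z axes, in that order (R = Rz(yaw) Ry(pitch) Rx(roll)).
In Python, from workcell import * gives the robot as it stands.
- The arm moves only by the tool drive_tool, never from a script. Its argument "deltas" is one flat list of numbers, 4 for each row, row after row: the shift along the tool's x, y, z in mm, then the turn about the tool's z in rad. In form: [tx, ty, tz, turn, tx, ty, tz, turn, ...]. A call has 1 to 8 rows; each row shifts and turns the pose as measured when the row begins, along the tool's axes as they then stand; what a row does not reach is not made up. A row lasts 1/10 s, in which the tool goes at most 50 mm and 8.59 degrees, less where a joint would pass 70% of its speed; a pose out of reach is approached as far as the arm can. A call is refused whole if a number of a shift passes 50 or a number of a turn 0.15, either way. A call with a gripper value outside its range is refused whole. "fingers" is the opening, from -1 (shut) to 1 (fully open), set as the call begins (left out, the last holds). The fingers move at their own pace and stop on an object; the grip force is fixed at half the most. Time passes only in rows, so rows that do not move let the fingers close. It gives the time, the measured TCP pose, the force and the opening at its end, in the units of the state.
- observe(): the state, without advancing time (a new reading comes with each control period).
- capture(name): name is "side" or "top"; returns the picture (480x640x3 uint8, red, green, blue); there is no depth.
- calibration(name): a dict with "fx", "fy", "cx", "cy" (pixels), "origin" and "attitude" of the camera in the world. Camera axes: x right, y down, z forward; pixel columns grow to the right and rows downward; lengths in m; the calibration is good to about 2 mm. A picture is of the moment at which its call begins. calibration takes no time and is no camera call.
- close_job(): hands the job in, once; it reports no verdict.
The state is a dict: "time": time; "joint_pos": joint angles; "qvel": joint speeds; "tau": joint torques, N m; "ee_pos": TCP position; "ee_rot": TCP orientation; "force": force on the tool from outside, world axes, zero at the start; "torque": the same for the moment, N m; "gripper_width": opening from 0.0 (shut) to 1.0 (fully open).
Only numpy, scipy, OpenCV 4.12 (cv2) and the standard library are available. Lean on these libraries where they do the work, as an engineer would, in place of code of your own. Each camera call takes 0.05 s, during which the arm holds its last target.

TASK

Open the bench parts washer for draining without dripping on the clean bearings: first, with the washer still shut, set the loose cover on the wide cup of bearings so that it sits fully seated and level, and let go of it. Then lift the washer's sprung lid, which has a handle bar, until the lid is in line with the pointer arm at its side, and finish while still holding it there with the gripper (it would spring shut). Leave the cup about where it stands, and do not disturb the pointer or the other things on the bench.

Things in the scene. Friction and masses are not known exactly. Their poses are not given: they have to be found in the camera images.
- washer: Bench parts washer, fixed: grey open tank 220 (x) x 260 (y) x 120 mm high under a flat steel lid. Origin at the centre of its underside, on the bench; its -x side is the front with two round dials. Its position and yaw vary.
- lid (a joint): Angle of the washer's lid, rad: 0 shut (as it starts), growing as the front edge rises, stop at 1.4. A spring and the lid's weight pull it shut: about 4 N upward at the bar starts it, at 0.8 rad it takes about 12 N straight up, or 7 N square to the lid, to hold it.
- lid_hinge (a point): Centre of the hinge line, washer's rear (+x) top edge, 126 mm above the bench; axes as the washer's. The lid turns about y: a lid point at (-a, b, c) from here when shut lies at (-a cos q + c sin q, b, a sin q + c cos q) at lid angle q. Its steel plate is 8 mm thick, centred on hinge height, 226 mm long towards -x, 264 mm wide.
- lid_bar (a point): Middle of the lid's round black handle bar: diameter 12 mm, along the lid's y, 120 mm long, on a post at each end; when shut at (-205, 0, 44) mm from point lid_hinge. The bar's centre is 40 mm above the plate, 21 mm behind its front edge. Axes turn with the lid, the washer's when shut. The bar may turn between the fingers as the lid rises.
- pointer (a joint): Angle of the pointer arm, rad, on the same hinge line and counted the same way as the lid: the lid is in line with the pointer when the two values are equal. Set somewhere between 0.45 and 0.8; stiff, stays where it is.
- pointer_tip (a point): Ball (18 mm) at the end of the pointer, a thin flat metal arm along the left (+y) side of the lid, at (-240, 150, 0) mm from point lid_hinge in axes that turn with the pointer (x along the arm to the hinge).
- cup: Wide open steel cup with three small bearings inside, loose, about 0.3 kg: outer diameter 80 mm, wall 3 mm (opening 74 mm), 60 mm high. Origin at the centre of its underside, z up.
- cup_rim (a point): Centre of the cup's mouth, level with the rim, 60 mm above the cup's origin.
- cover: Loose round metal cover, 0.12 kg, lying right way up on the bench: below, a locating step (diameter 66, 6 mm high) that goes inside the cup; then a flange (diameter 92, 4 mm thick) that rests on the rim; on top a black knob (diameter 22, 34 mm tall). Origin: centre of the underside, z up; flange underside at 6, top at 10, knob top at 44 mm. Seated, the origin is 6 mm below the rim.
- tin: Narrower, taller empty steel cup, 60 mm in diameter and 85 mm high, too narrow for the cover: leave alone. Origin under its centre. Cup, cover and tin change places from start to start.
- chainring: Bystander: toothed ring 140 mm across lying flat, 6 mm thick. Origin at its centre on the bench.
- spanner: Bystander: spanner lying flat on the near side of the bench, along its own x axis.
- screwdriver: Bystander: screwdriver lying flat, along its own x axis.
- oil_bottle: Bystander: upright white bottle 54 mm in diameter, 160 mm high. Origin under its centre.
- grease_jar: Bystander: low jar 72 mm in diameter, 60 mm high. Origin under its centre.
- pedal: Bystander: bicycle pedal, 95 mm long, about 20 mm high, left of the washer's front. Origin under its centre.
Things that resemble listed ones, but are neither listed nor needed, are in the scene too. Leave any blue or green look-alike of the cup alone.

How it is judged:
By the outcome, as a careful person would: the job done as asked, in the order asked, and still so for the second after the job is handed in, while the arm keeps its last pose, push and grip.
It also fails if it takes over 61 s, if anything falls off the work surface, if the arm or the gripper's body presses on something with over 40 N, if the wrist force passes 120 N, or if a joint passes its speed limit or range.

## Working session

There is one attempt and no reset: what is moved stays moved. The work goes in short steps, Python scripts to look and compute and a tool call to move; the robot and the scene stay as the last step left them, time stands still between calls to the robot, and variables do not carry over. Pictures are saved under pics/ and viewed, and the job is handed in when it is done.

Besides the shell and the picture viewer there is one more tool, called as name(argument=value, ...) on one line, values as JSON. drive_tool: Moves the arm, as the interface text tells. Its arguments: {"type":"object","properties":{"deltas":{"type":"array"},"fingers":{"type":"number"}},"required":["deltas"]}

```bash
mkdir -p pics; ls; cat > h.py <<'E'
from workcell import *
import numpy as np, cv2
np.set_printoptions(precision=4,suppress=True)
def cal(n):
    c=calibration(n); return c
E
python3 - <<'E'
from h import *
for n in ("side","top"):
    im=capture(n); cv2.imwrite(f"pics/{n}0.png",im[:,:,::-1]); print(calibration(n))
print(observe())
E
```

```text
pics
{'fx': 567.4292058820282, 'fy': 567.4292058820282, 'cx': 324.2005978910965, 'cy': 241.6660209090656, 'origin': array([0.3745, 1.1878, 1.2231]), 'attitude': array([-2.3171,  0.0156, -2.9971])}
{'fx': 457.31993560360524, 'fy': 457.31993560360524, 'cx': 324.3070467185811, 'cy': 236.43861713098713, 'origin': array([0.3819, 0.0465, 1.1587]), 'attitude': array([-2.9713, -0.0108, -1.5765])}
{'time': 0.1, 'joint_pos': array([ 1.1895,  0.4179, -0.0103,  1.6141,  0.0047,  1.1107, -0.053 ]), 'qvel': array([ 0.0003, -0.0012, -0.0015, -0.0022, -0.0001, -0.0004, -0.0007]), 'tau': array([  0.0011, -85.2585,   0.6399, -42.67  ,  -0.0489,   0.0163,
         0.0001]), 'ee_pos': array([ 0.2082, -0.589 ,  0.2219]), 'ee_rot': array([-3.1405,  0.0001,  0.3398]), 'force': array([-0.4162,  0.1879,  0.1965]), 'torque': array([ 0.0188, -0.0293, -0.032 ]), 'gripper_width': 1.0048637350105076}
```

View pics/side0.png

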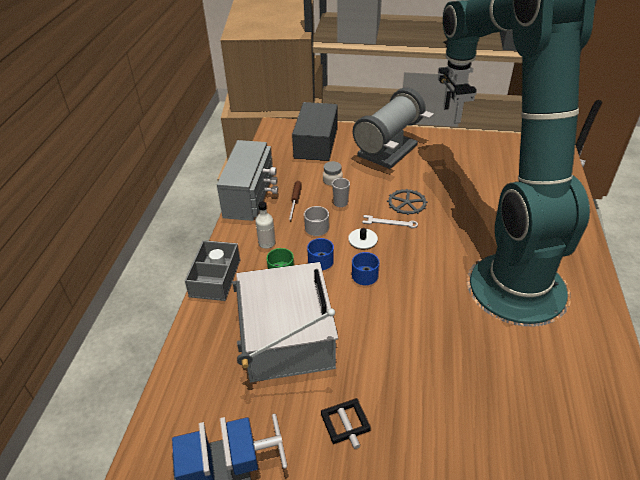

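View pics/top0.png

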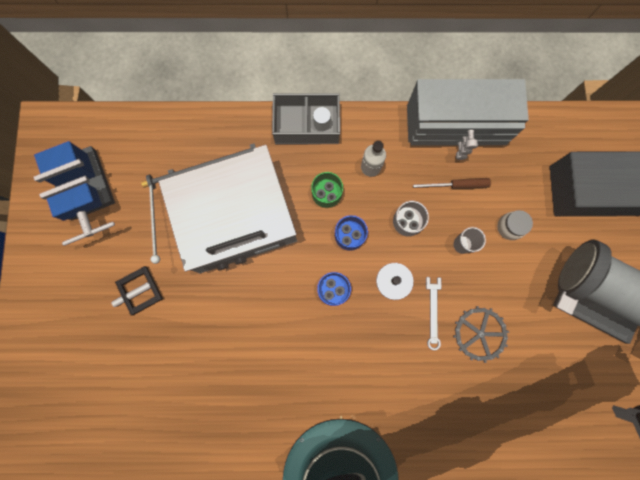

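The top view shows four cups holding bearings: steel at (411,218), blue at (351,233) and (334,289), green at (327,190). There is also a narrow empty tin at (470,240). The plain steel cup with three bearings fits the description. The cover, with its black knob, is at (395,281). The bar runs from about (210,249) to (264,236), and the pointer ball is at (155,259).

Next I'll enlarge these areas and measure them.

```bash
cat >> h.py <<'E'
from scipy.spatial.transform import Rotation as Ro
def ray(n,u,v):
    c=calibration(n); R=Ro.from_euler('xyz',c['attitude']).as_matrix()
    d=R@np.array([(u-c['cx'])/c['fx'],(v-c['cy'])/c['fy'],1.]); return np.array(c['origin']),d/np.linalg.norm(d)
def onz(n,u,v,z):
    o,d=ray(n,u,v); return o+d*(z-o[2])/d[2]
def tri(a,b):  # a=(u,v) top, b=(u,v) side
    o1,d1=ray('top',*a);o2,d2=ray('side',*b)
    s=np.linalg.lstsq(np.c_[d1,-d2],o2-o1,rcond=None)[0]
    p,q=o1+s[0]*d1,o2+s[1]*d2; return (p+q)/2,np.linalg.norm(p-q)
def proj(n,P):
    c=calibration(n); R=Ro.from_euler('xyz',c['attitude']).as_matrix()
    p=R.T@(np.asarray(P)-c['origin']); return np.array([c['cx']+c['fx']*p[0]/p[2],c['cy']+c['fy']*p[1]/p[2]])
E
python3 - <<'E'
import cv2,numpy as np
t=cv2.imread('pics/top0.png');s=cv2.imread('pics/side0.png')
def crop(im,x,y,w,h,k,n): cv2.imwrite(n,cv2.resize(im[y:y+h,x:x+w],None,fx=k,fy=k,interpolation=cv2.INTER_CUBIC))
crop(t,360,180,140,130,5,'pics/tc.png')
crop(s,295,170,130,95,6,'pics/sc.png')
crop(t,130,130,180,150,4,'pics/tw.png')
crop(s,220,250,130,140,4,'pics/sw.png')
E
```

```text
(no output)
```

View pics/tc.png

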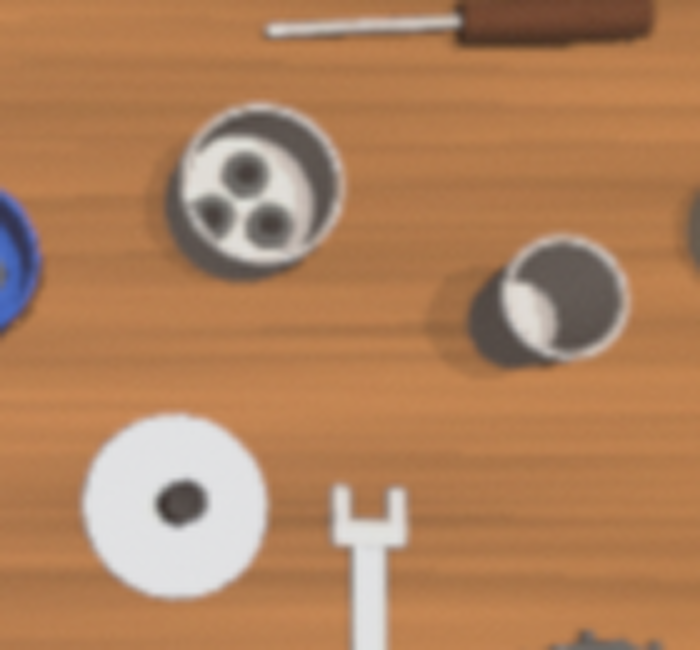

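View pics/sc.png

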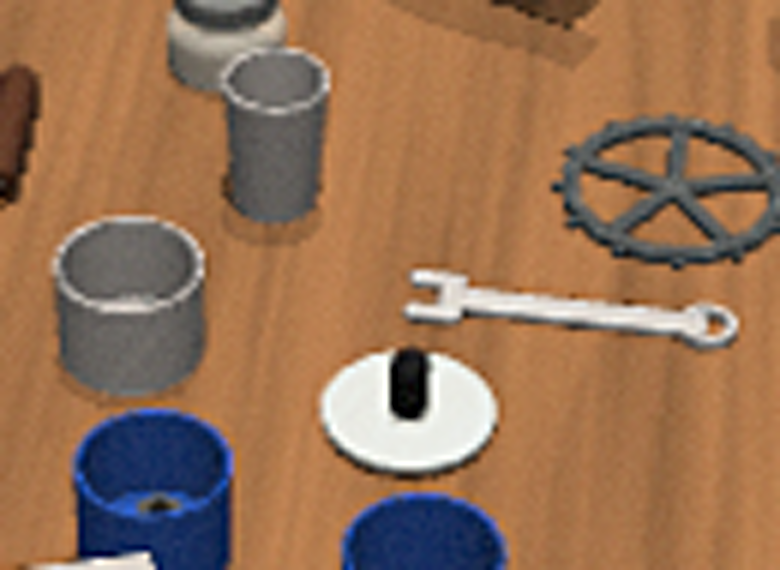

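View pics/tw.png

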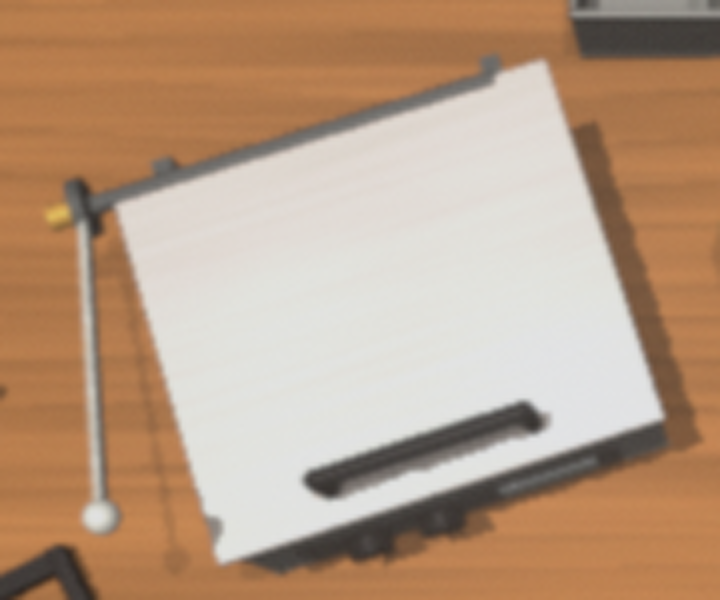

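View pics/sw.png

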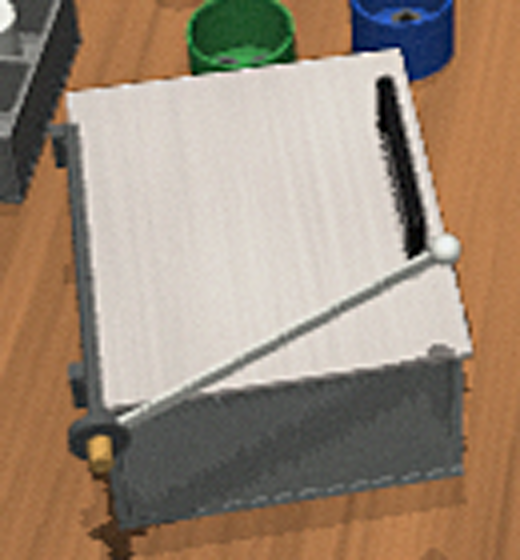

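```bash
python3 - <<'E'
from h import *
t=cv2.imread('pics/top0.png');s=cv2.imread('pics/side0.png')
def blob(im,x,y,w,h,lo,hi):
    m=cv2.inRange(cv2.cvtColor(im,cv2.COLOR_BGR2HSV),lo,hi); k=np.zeros_like(m);k[y:y+h,x:x+w]=m[y:y+h,x:x+w]
    cs,_=cv2.findContours(k,cv2.RETR_EXTERNAL,cv2.CHAIN_APPROX_NONE); return max(cs,key=cv2.contourArea)
W=((0,0,150),(180,60,255))
c=blob(t,370,257,50,50,*W); e=cv2.fitEllipse(c); print('cover top',e, onz('top',*e[0],.010))
c=blob(s,345,225,36,26,*W); e=cv2.fitEllipse(cv2.convexHull(c)); print('cover side',e, onz('side',*e[0],.010))
c=blob(t,392,196,40,42,*W); e2=cv2.minEnclosingCircle(c); print('cup top',cv2.fitEllipse(cv2.convexHull(c)),e2,onz('top',*e2[0],.060))
u=lambda a,b,o,k:((a+.5)/k+o[0]-.5,(b+.5)/k+o[1]-.5)
T=lambda a,b:u(a,b,(130,130),4); S=lambda a,b:u(a,b,(220,250),4)
p=u(261.5,185,(360,180),5); print('cup top man',p,onz('top',*p,.06))
p=u(130,264,(295,170),6); print('cup side man',p,onz('side',*p,.06))
print('cup size check', onz('top',*u(180,185,(360,180),5),.06)-onz('top',*u(343,185,(360,180),5),.06))
print('knob tri', tri(u(184,501,(360,180),5),u(410,358,(295,170),6)))
for n,f,cs in(('top',T,[(115,205),(546,60),(664,420),(219,565)]),('side',S,[(103,412),(68,95),(402,50),(471,352)])):
    P=[onz(n,*f(*q),.130) for q in cs]
    print(n,*P); print([np.linalg.norm(P[i]-P[(i+1)%4]) for i in range(4)])
    yv=(P[0]-P[1])+(P[3]-P[2]); xv=(P[0]-P[3])+(P[1]-P[2]); print('yaw',np.arctan2(-yv[0],yv[1]),np.arctan2(xv[1],xv[0]),'hinge mid',(P[0]+P[1])/2,'ctr',sum(P)/4)
ball=tri(T(100,517),S(446,247)); print('ball',ball)
for a in((315,480),(530,411)): print('bar top',onz('top',*T(*a),.17))
for a in((385,85),(415,248)): print('bar side',onz('side',*S(*a),.17))
E
```

```text
cover top ((394.4684143066406, 280.8966064453125), (35.7528190612793, 36.67306137084961), 130.5996551513672) [ 0.4655 -0.1427  0.01  ]
cover side ((362.71356201171875, 237.83303833007812), (19.625736236572266, 28.902103424072266), 92.07810974121094) [ 0.4636 -0.1412  0.01  ]
cup top ((411.9221496582031, 216.40972900390625), (30.905752182006836, 32.47492599487305), 124.4345932006836) ((411.5289001464844, 216.910400390625), 16.286865234375) [ 0.6188 -0.1815  0.06  ]
cup top man (411.9, 216.6) [ 0.6195 -0.1824  0.06  ]
cup side man (316.25, 213.58333333333334) [ 0.6177 -0.182   0.06  ]
cup size check [0.0003 0.0804 0.    ]
knob tri (array([ 0.4648, -0.1415,  0.046 ]), np.float64(0.0013827157481900677))
top [0.6912 0.4188 0.13  ] [0.7792 0.1704 0.13  ] [0.5632 0.0997 0.13  ] [0.4815 0.349  0.13  ]
[np.float64(0.2635801147979352), np.float64(0.2272683990230089), np.float64(0.2623448491279093), np.float64(0.220960597638445)]
yaw 0.32877475426371633 0.31873059327853365 hinge mid [0.7352 0.2946 0.13  ] ctr [0.6288 0.2595 0.13  ]
side [0.69   0.4237 0.13  ] [0.7768 0.1743 0.13  ] [0.5607 0.1031 0.13  ] [0.4814 0.3516 0.13  ]
[np.float64(0.26408039304676045), np.float64(0.22747112225186533), np.float64(0.2608724719336266), np.float64(0.2206506437860281)]
yaw 0.3220826804953479 0.32526428941544266 hinge mid [0.7334 0.299  0.13  ] ctr [0.6272 0.2632 0.13  ]
ball (array([0.4933, 0.3736, 0.2508]), np.float64(0.0013635560172866133))
bar top [0.5237 0.2873 0.17  ]
bar top [0.5615 0.1711 0.17  ]
bar side [0.56  0.176 0.17 ]
bar side [0.5209 0.3092 0.17  ]
```

drive_tool(deltas=[20,-17,0,0,36,-31,0,0,36,-31,0,0,36,-31,0,0,36,-31,0,0,36,-31,0,0,36,-31,0,0,36,-31,0,0], fingers=0.1)

```text
time: 0.9
ee_pos: [0.3878, -0.2706, 0.2192]
ee_rot: [-3.138, 0.003, 0.33]
force: [0.9, -0.9, 0.2]
gripper_width: 0.55
```

```bash
cat >> h.py <<'E'
def togo(x,y,z):
    o=observe(); R=Ro.from_euler('xyz',o['ee_rot']).as_matrix()
    print('t',o['time'],'pos',o['ee_pos'],'rot',o['ee_rot'],'w',o['gripper_width'],'F',o['force'],'q',o['joint_pos'])
    print('to go mm (tool)',R.T@(np.array([x,y,z])-o['ee_pos'])*1000)
E
python3 - <<'E'
from h import *
togo(.4647,-.1418,.031)
print('bottle',onz('top',376,150,.16),'tin',onz('top',472,239,.085),'jar',onz('top',517,223,.06))
E
```

```text
t 0.9 pos [ 0.3878 -0.2706  0.2192] rot [-3.1381  0.0034  0.3297] w 0.5501219667124729 F [ 0.8646 -0.8724  0.1561] q [ 0.7402  0.1579 -0.2158  1.9737  0.0399  1.0189 -0.7353]
to go mm (tool) [115.1106 -96.2741 188.1241]
bottle [ 0.7543 -0.0851  0.16  ] tin [ 0.5589 -0.319   0.085 ] jar [ 0.6026 -0.4411  0.06  ]
```

drive_tool(deltas=[35,-29,15,0,35,-29,20,0,28,-24,20,0,16,-14,20,0,0,0,10,0,0,0,0,0])

```text
time: 1.5
ee_pos: [0.468, -0.1318, 0.1321]
ee_rot: [-3.138, 0.001, 0.338]
force: [0.9, 0.2, -0.3]
gripper_width: 0.548
```

```bash
python3 - <<'E'
from h import *
togo(.4647,-.1418,.031)
E
```

```text
t 1.5 pos [ 0.468  -0.1318  0.1321] rot [-3.1384  0.0013  0.3384] w 0.5480194499036648 F [ 0.8691  0.1944 -0.3109] q [ 0.4886  0.3061 -0.3201  2.0248  0.1257  0.832  -1.1352]
to go mm (tool) [ -6.3158   8.6897 101.128 ]
```

drive_tool(deltas=[-6,8,15,0,0,0,20,0,0,0,15,0,0,0,0,0])

```text
time: 1.9
ee_pos: [0.4643, -0.146, 0.083]
ee_rot: [-3.141, 0.001, 0.333]
force: [0.3, 0.1, 0.7]
gripper_width: 0.548
```

```bash
python3 - <<'E'
from h import *
togo(.4647,-.1418,.031)
for n in ("side","top"):
    im=capture(n)[:,:,::-1]
    c=proj(n,[.465,-.142,.04]).astype(int); x,y=c-60
    cv2.imwrite(f"pics/{n}1.png",cv2.resize(im[y:y+120,x:x+120],None,fx=5,fy=5,interpolation=cv2.INTER_CUBIC))
E
```

```text
t 1.9 pos [ 0.4643 -0.146   0.083 ] rot [-3.1411  0.0005  0.3335] w 0.5479830637412875 F [0.2792 0.1052 0.7117] q [ 0.4917  0.3845 -0.2946  2.0579  0.1654  0.7218 -1.1445]
to go mm (tool) [ 1.8238 -3.8134 52.0116]
```

View pics/side1.png

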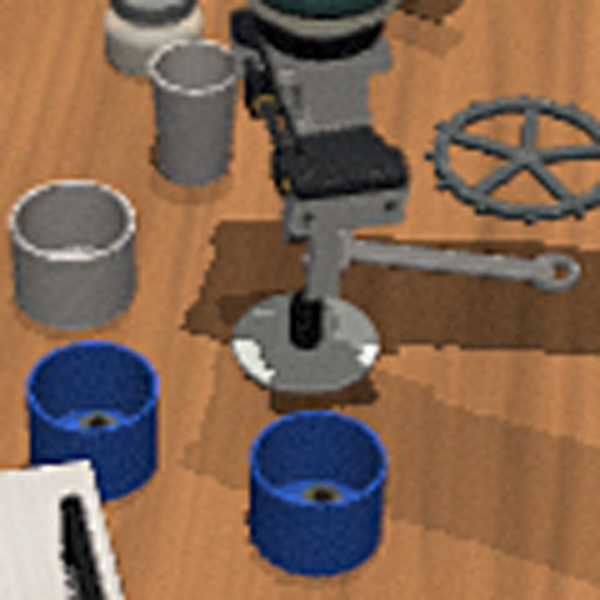

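View pics/top1.png

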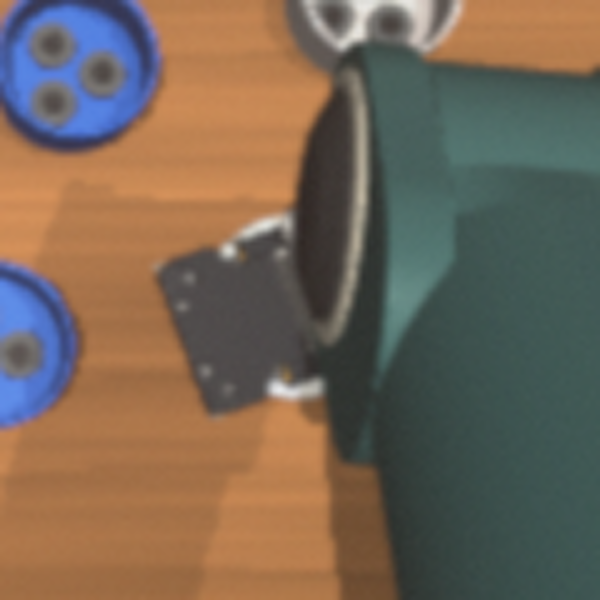

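```bash
python3 - <<'E'
from h import *
o=observe();R=Ro.from_euler('xyz',o['ee_rot']).as_matrix()
c=proj('side',[.465,-.142,.04]).astype(int)-60
for s in(-.026,.026):
  for z in(.017,-.03): print(s,z,(proj('side',o['ee_pos']+R@[0,s,z])-c+.5)*5)
E
```

```text
-0.026 0.017 [316.9882 295.115 ]
-0.026 -0.03 [319.6743 236.7098]
0.026 0.017 [297.0994 241.3983]
0.026 -0.03 [299.3647 183.2675]
```

The side crop shows the near finger tip at about (317,297), which is where it should be, with the knob between the fingers. Descending.

drive_tool(deltas=[2,-4,15,0,0,0,15,0,0,0,12,0,0,0,8,0,0,0,0,0,0,0,0,0])

```text
time: 2.6
ee_pos: [0.4689, -0.1442, 0.0383]
ee_rot: [3.135, -0.007, 0.331]
force: [-0.9, -0.9, -0.5]
gripper_width: 0.549
```

```bash
python3 - <<'E'
from h import *
togo(.4647,-.1418,.031)
E
```

```text
t 2.6 pos [ 0.4689 -0.1442  0.0383] rot [ 3.1353 -0.007   0.3312] w 0.5488589708413547 F [-0.8695 -0.877  -0.4509] q [ 0.4602  0.4645 -0.2684  2.0762  0.2099  0.6165 -1.1915]
to go mm (tool) [-3.2167 -3.685   7.229 ]
```

drive_tool(deltas=[-3,-3,5,0,0,0,2,0,0,0,0,0])

```text
time: 2.9
ee_pos: [0.4653, -0.1424, 0.0317]
ee_rot: [3.134, -0.008, 0.331]
force: [-0.3, -0.8, 0.4]
gripper_width: 0.552
```

```bash
python3 - <<'E'
from h import *
for i in range(2): togo(.4647,-.1418,.031)
E
```

```text
t 2.9 pos [ 0.4653 -0.1424  0.0317] rot [ 3.1344 -0.008   0.331 ] w 0.5516707396930806 F [-0.2847 -0.7703  0.4473] q [ 0.4553  0.4709 -0.2643  2.0888  0.216   0.5963 -1.1995]
to go mm (tool) [-0.3277 -0.8002  0.6938]
t 2.9 pos [ 0.4653 -0.1424  0.0317] rot [ 3.1344 -0.008   0.331 ] w 0.5516707396930806 F [-0.2847 -0.7703  0.4473] q [ 0.4553  0.4709 -0.2643  2.0888  0.216   0.5963 -1.1995]
to go mm (tool) [-0.3277 -0.8002  0.6938]
```

drive_tool(deltas=[0,0,0,0,0,0,0,0,0,0,0,0,0,0,0,0,0,0,0,0,0,0,0,0], fingers=-1)

```text
time: 3.5
ee_pos: [0.4655, -0.1425, 0.0321]
ee_rot: [3.134, -0.008, 0.331]
force: [0.0, 0.7, -0.5]
gripper_width: 0.228
```

drive_tool(deltas=[0,0,0,0,0,0,-10,0,0,0,-20,0,0,0,-25,0,0,0,-25,0,0,0,-15,0,0,0,-5,0,0,0,0,0])

```text
time: 4.3
ee_pos: [0.4636, -0.1415, 0.1385]
ee_rot: [3.135, -0.008, 0.332]
force: [-0.4, 0.8, -1.5]
gripper_width: 0.228
```

```bash
python3 - <<'E'
from h import *
togo(.6187,-.182,.15)
im=capture('side')[:,:,::-1]
x,y=240,140
cv2.imwrite(f"pics/side2.png",cv2.resize(im[y:y+140,x:x+180],None,fx=4,fy=4,interpolation=cv2.INTER_CUBIC))
E
```

```text
t 4.3 pos [ 0.4636 -0.1415  0.1385] rot [ 3.1348 -0.0077  0.3318] w 0.2281807487921874 F [-0.3933  0.7986 -1.5471] q [ 0.509   0.2867 -0.3189  2.033   0.1231  0.8293 -1.1192]
to go mm (tool) [133.5459  88.8469  -9.8699]
```

View pics/side2.png

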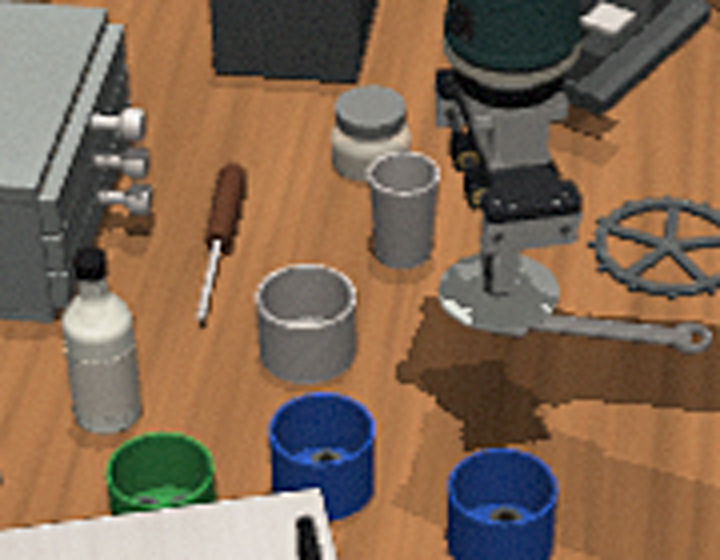

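drive_tool(deltas=[15,10,0,0,24,16,0,0,30,20,0,0,28,19,0,0,20,13,0,0,10,7,0,0,0,0,0,0,0,0,0,0])

```text
time: 5.15
ee_pos: [0.612, -0.1807, 0.1292]
ee_rot: [-3.141, 0.004, 0.332]
force: [-1.0, -1.0, -1.8]
gripper_width: 0.232
```

```bash
python3 - <<'E'
from h import *
togo(.6187,-.182,.086)
E
```

```text
t 5.15 pos [ 0.612  -0.1807  0.1292] rot [-3.1409  0.0038  0.332 ] w 0.23167589779378592 F [-1.0174 -0.998  -1.8141] q [ 0.4454  0.5543 -0.2842  1.6482  0.1817  0.9686 -1.1411]
to go mm (tool) [ 6.0633  3.3934 43.1504]
```

drive_tool(deltas=[6,3,8,0,0,0,10,0,0,0,5,0,0,0,0,0,0,0,0,0])

```text
time: 5.65
ee_pos: [0.6166, -0.1812, 0.1028]
ee_rot: [-3.14, 0.006, 0.332]
force: [1.4, 0.5, -1.6]
gripper_width: 0.229
```

```bash
python3 - <<'E'
from h import *
togo(.6187,-.182,.086)
for n in('side','top'):
  im=capture(n)[:,:,::-1]
  x,y=proj(n,[.619,-.182,.07]).astype(int)-50
  cv2.imwrite(f"pics/{n}3.png",cv2.resize(im[y:y+100,x:x+100],None,fx=6,fy=6,interpolation=cv2.INTER_CUBIC))
E
```

```text
t 5.65 pos [ 0.6166 -0.1812  0.1028] rot [-3.1397  0.0062  0.3322] w 0.22909110300378466 F [ 1.4357  0.5218 -1.5785] q [ 0.4372  0.5941 -0.2769  1.65    0.1939  0.9309 -1.1503]
to go mm (tool) [ 1.8477  1.5232 16.8174]
```

View pics/side3.png

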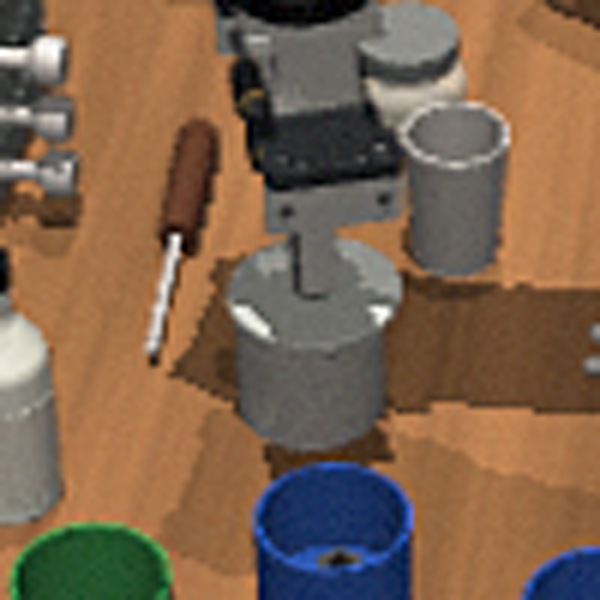

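View pics/top3.png

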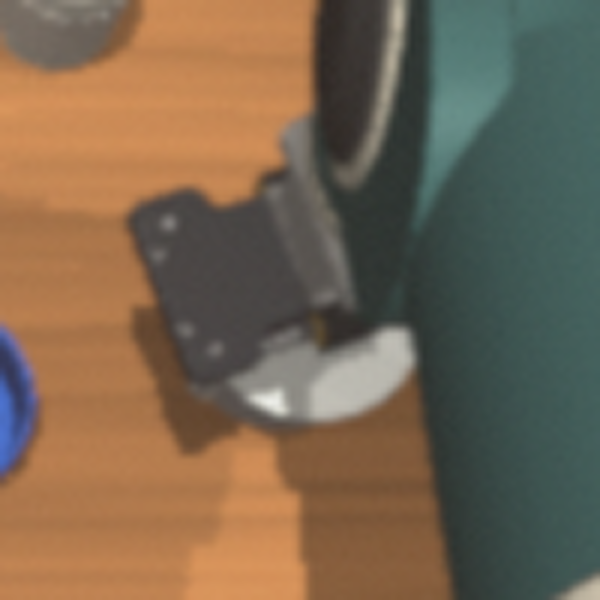

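The side crop puts the cover centre at u≈315 and the cup's at about 311. That is about 2 mm short in x, which matches the remaining distance I computed. Correcting and lowering.

drive_tool(deltas=[2,2,2,0,0,0,3,0,0,0,3,0,0,0,0,0])

```text
time: 6.15
ee_pos: [0.6198, -0.1828, 0.0952]
ee_rot: [-3.141, 0.005, 0.332]
force: [0.1, -0.0, -1.5]
gripper_width: 0.226
```

```bash
python3 - <<'E'
from h import *
togo(.6187,-.182,.086)
E
```

```text
t 6.15 pos [ 0.6198 -0.1828  0.0952] rot [-3.1407  0.0048  0.3319] w 0.2260394055762341 F [ 0.0997 -0.0023 -1.5259] q [ 0.4355  0.6081 -0.2741  1.6459  0.1979  0.9195 -1.1518]
to go mm (tool) [-0.7587 -1.0997  9.2263]
```

drive_tool(deltas=[-1,-1,3,0,0,0,3,0,0,0,2,0,0,0,0,0])

```text
time: 6.55
ee_pos: [0.6184, -0.1821, 0.0866]
ee_rot: [-3.141, 0.005, 0.332]
force: [0.0, -0.5, -0.3]
gripper_width: 0.224
```

```bash
python3 - <<'E'
from h import *
togo(.6187,-.182,.086)
E
```

```text
t 6.55 pos [ 0.6184 -0.1821  0.0866] rot [-3.1409  0.0047  0.332 ] w 0.22413590834618038 F [ 0.0165 -0.477  -0.3033] q [ 0.4339  0.6164 -0.2719  1.6547  0.2015  0.9025 -1.1552]
to go mm (tool) [ 0.333  -0.0267  0.5994]
```

drive_tool(deltas=[0,0,1,0,0,0,1,0,0,0,0,0])

```text
time: 6.85
ee_pos: [0.6189, -0.1821, 0.0866]
ee_rot: [3.141, 0.004, 0.332]
force: [-0.1, -0.9, -1.8]
gripper_width: 0.231
```

drive_tool(deltas=[0,0,0,0,0,0,0,0,0,0,0,0,0,0,0,0,0,0,0,0], fingers=0)

```text
time: 7.35
ee_pos: [0.6192, -0.1822, 0.0867]
ee_rot: [3.141, 0.003, 0.332]
force: [0.5, -0.3, -0.0]
gripper_width: 0.498
```

drive_tool(deltas=[0,0,-5,0,0,0,-15,0,0,0,-25,0,0,0,-35,0,0,0,-35,0,0,0,-25,0,0,0,0,0])

```text
time: 8.05
ee_pos: [0.6196, -0.1815, 0.2382]
ee_rot: [3.14, 0.001, 0.333]
force: [0.0, 0.2, -1.0]
gripper_width: 0.5
```

```bash
python3 - <<'E'
from h import *
togo(.6187,-.182,.25)
im=capture('side')[:,:,::-1]
x,y=proj('side',[.619,-.182,.07]).astype(int)-50
cv2.imwrite(f"pics/side4.png",cv2.resize(im[y:y+100,x:x+100],None,fx=6,fy=6,interpolation=cv2.INTER_CUBIC))
E
```

```text
t 8.05 pos [ 0.6196 -0.1815  0.2382] rot [3.1404 0.0014 0.3326] w 0.4998741458539981 F [ 0.0117  0.1634 -1.0317] q [ 0.4546  0.4585 -0.302   1.5321  0.1451  1.1736 -1.1125]
to go mm (tool) [ -0.9994   0.2133 -11.7715]
```

View pics/side4.png

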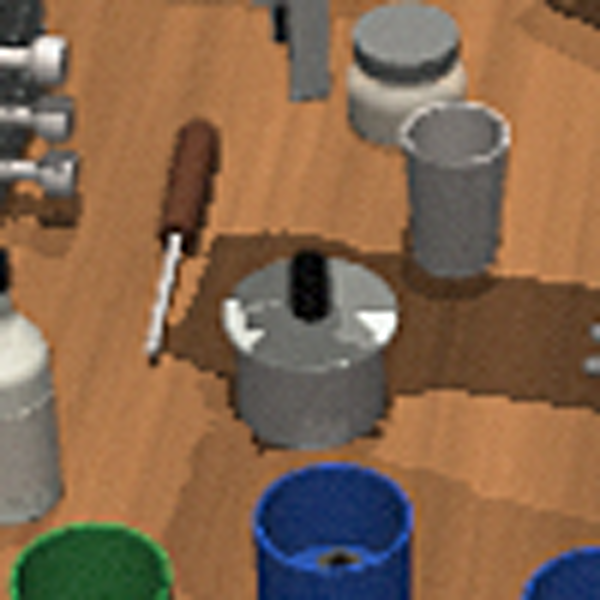

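The side crop shows the cover level on the cup: flange ellipse centre near (310,310), cup body centre at u≈311. I'll check it from the top once the arm is clear. Next I turn the tool for the bar.

drive_tool(deltas=[0,0,-5,-0.14,0,0,-5,-0.14,0,0,-5,-0.14,0,0,0,-0.14,0,0,0,-0.14,0,0,0,-0.14,0,0,0,-0.14,0,0,0,-0.14])

```text
time: 8.9
ee_pos: [0.6162, -0.1803, 0.2495]
ee_rot: [-3.133, 0.001, 1.495]
force: [-0.4, -0.1, 0.3]
gripper_width: 0.501
```

drive_tool(deltas=[0,0,0,-0.14,0,0,0,-0.14,0,0,0,-0.14,0,0,0,0])

```text
time: 9.3
ee_pos: [0.6145, -0.1801, 0.2472]
ee_rot: [-3.13, -0.006, 1.937]
force: [-0.1, -0.5, -0.9]
gripper_width: 0.499
```

```bash
python3 - <<'E'
from h import *
togo(.5407,.232,.24)
E
```

```text
t 9.3 pos [ 0.6145 -0.1801  0.2472] rot [-3.1298 -0.0062  1.9366] w 0.4986457427943321 F [-0.1145 -0.4973 -0.8912] q [ 0.674   0.5004 -0.6204  1.5172  0.2999  1.2342  0.3742]
to go mm (tool) [411.1183  78.6456   8.8645]
```

drive_tool(deltas=[20,4,0,0.02,35,7,0,0.02,42,8,0,0,42,8,0,0,42,8,0,0,42,8,0,0,42,8,0,0,42,8,0,0])

```text
time: 10.1
ee_pos: [0.5744, 0.1334, 0.2451]
ee_rot: [-3.124, -0.006, 1.843]
force: [0.9, 0.5, -0.8]
gripper_width: 0.497
```

```bash
python3 - <<'E'
from h import *
togo(.5407,.232,.22)
E
```

```text
t 10.1 pos [0.5744 0.1334 0.2451] rot [-3.1241 -0.0057  1.8429] w 0.4970908168861074 F [ 0.9057  0.4814 -0.7546] q [ 0.2567  0.4257 -0.7035  1.647   0.283   1.193  -0.2402]
to go mm (tool) [103.893   -5.53    25.8236]
```

drive_tool(deltas=[35,-2,0,-0.02,25,-2,0,-0.02,18,0,0,-0.02,8,0,0,0,0,0,0,0,0,0,0,0])

```text
time: 10.7
ee_pos: [0.5426, 0.2227, 0.2449]
ee_rot: [-3.122, -0.008, 1.892]
force: [0.8, -0.6, 0.3]
gripper_width: 0.497
```

```bash
python3 - <<'E'
from h import *
togo(.5407,.232,.22)
for n in('side','top'):
  im=capture(n)[:,:,::-1]
  cv2.imwrite(f"pics/{n}5.png",im)
x,y=proj('side',[.54,.232,.17]).astype(int)-[60,50]
im=cv2.imread('pics/side5.png')
cv2.imwrite(f"pics/side5c.png",cv2.resize(im[y:y+100,x:x+120],None,fx=6,fy=6,interpolation=cv2.INTER_CUBIC))
E
```

```text
t 10.7 pos [0.5426 0.2227 0.2449] rot [-3.1224 -0.0076  1.8919] w 0.4966425931666139 F [ 0.838  -0.6148  0.341 ] q [ 0.125   0.4293 -0.7396  1.6538  0.2933  1.1942 -0.3618]
to go mm (tool) [ 9.2383  1.6092 24.9486]
```

View pics/side5c.png

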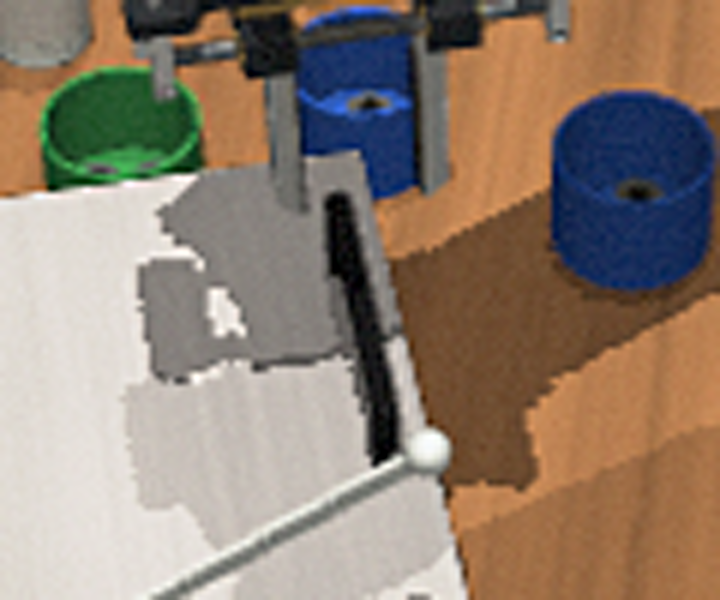

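View pics/top5.png

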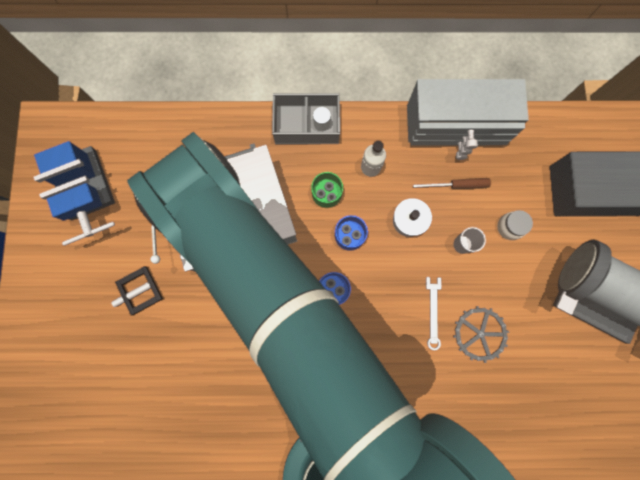

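```bash
python3 - <<'E'
from h import *
t=cv2.imread('pics/top5.png')
m=cv2.inRange(cv2.cvtColor(t,cv2.COLOR_BGR2HSV),(0,0,150),(180,60,255)); k=np.zeros_like(m);k[190:245,385:440]=m[190:245,385:440]
cs,_=cv2.findContours(k,cv2.RETR_EXTERNAL,cv2.CHAIN_APPROX_NONE);c=max(cs,key=cv2.contourArea);e=cv2.fitEllipse(c)
print(e,onz('top',*e[0],.064), 'expect axes px',.092*457.3/(1.1587-.064), proj('top',[.6187,-.182,.064]))
cv2.imwrite('pics/cov.png',cv2.resize(t[180:255,375:450],None,fx=8,fy=8,interpolation=cv2.INTER_CUBIC))
o=proj('side',[.54,.232,.17]).astype(int)-[60,50]
for q in((337,207),(386,450),(362,330)): p=(np.array(q)+.5)/6-.5+o; print(onz('side',*p,.170))
o=observe();print(o['ee_pos'])
E
```

```text
((412.4879455566406, 216.61062622070312), (36.28529739379883, 37.633121490478516), 122.54180908203125) [ 0.6186 -0.183   0.064 ] expect axes px 38.43208184890838 [412.0614 216.5851]
[0.5602 0.1768 0.17  ]
[0.5196 0.3089 0.17  ]
[0.5389 0.246  0.17  ]
[0.5427 0.2224 0.2449]
```

View pics/cov.png

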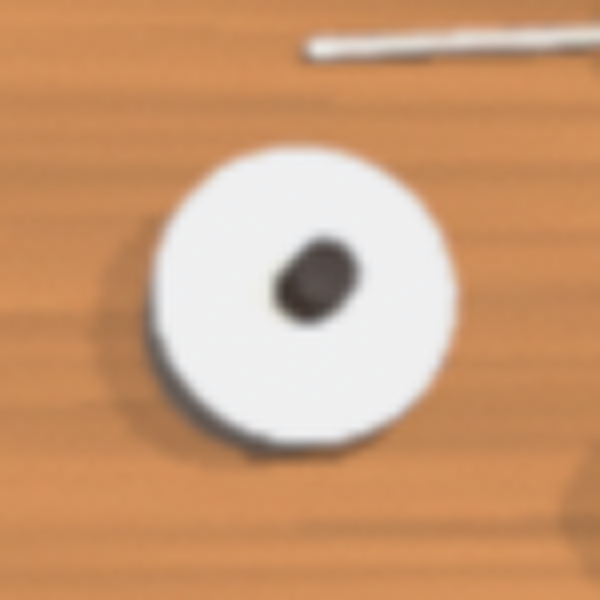

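drive_tool(deltas=[6,2,10,0,3,0,18,0,0,0,18,0,0,0,12,0,0,0,0,0,0,0,0,0])

```text
time: 11.4
ee_pos: [0.5421, 0.2294, 0.1826]
ee_rot: [-3.122, -0.007, 1.885]
force: [0.0, 1.5, 0.3]
gripper_width: 0.499
```

```bash
python3 - <<'E'
from h import *
togo(.5415,.233,.167)
im=capture('side')[:,:,::-1]
x,y=proj('side',[.54,.232,.17]).astype(int)-[60,50]
cv2.imwrite(f"pics/side6c.png",cv2.resize(im[y:y+100,x:x+120],None,fx=6,fy=6,interpolation=cv2.INTER_CUBIC))
print('knob',proj('top',[.6186,-.183,.098]))
E
```

```text
t 11.4 pos [0.5421 0.2294 0.1826] rot [-3.122  -0.0072  1.8847] w 0.49906523145701054 F [0.0429 1.45   0.302 ] q [ 0.0891  0.4962 -0.7121  1.7132  0.3462  1.0833 -0.4192]
to go mm (tool) [ 3.4599  0.8418 15.6303]
knob [415.3397 213.5915]
```

View pics/side6c.png

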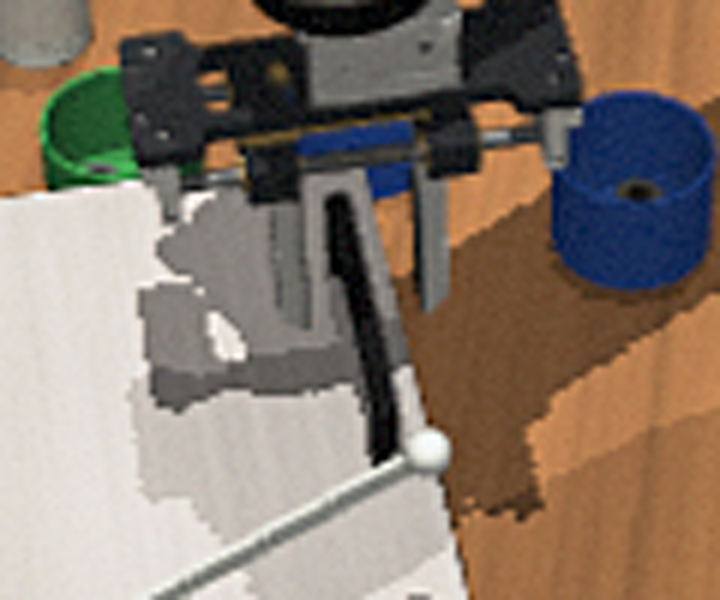

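The bar runs between the fingers: rear tip at (300,325), front tip at (430,305), bar at u≈350 between them. The knob top projects to (415.3,213.6) and I measured (415.6,213.9), so the cover is level.

drive_tool(deltas=[2,1,8,0,1,0,6,0,0,0,1,0,0,0,0,0])

```text
time: 11.85
ee_pos: [0.5425, 0.2331, 0.1678]
ee_rot: [-3.124, -0.007, 1.884]
force: [-1.4, 0.8, 0.7]
gripper_width: 0.503
```

drive_tool(deltas=[0,0,0,0,0,0,0,0,0,0,0,0,0,0,0,0,0,0,0,0,0,0,0,0], fingers=-1)

```text
time: 12.45
ee_pos: [0.5415, 0.2328, 0.1681]
ee_rot: [-3.122, -0.006, 1.884]
force: [3.9, 1.1, 1.1]
gripper_width: 0.115
```

```bash
python3 - <<'E'
from h import *
togo(.5415,.233,.167)
E
```

```text
t 12.45 pos [0.5415 0.2328 0.1681] rot [-3.1221 -0.0065  1.8844] w 0.11527944339342074 F [3.8889 1.147  1.0774] q [ 0.0762  0.5136 -0.7043  1.7241  0.3607  1.0585 -0.4358]
to go mm (tool) [0.1997 0.0953 1.1371]
```

drive_tool(deltas=[0,2.5,-10,0,0,3,-10,0,0,3.5,-10,0,0,4,-9.5,0])

```text
time: 12.85
ee_pos: [0.5535, 0.2367, 0.2087]
ee_rot: [-3.117, -0.007, 1.885]
force: [-3.4, 0.7, -5.0]
gripper_width: 0.116
```

```bash
cat >> h.py <<'E'
def lidstat(q):
    o=observe(); R=Ro.from_euler('xyz',o['ee_rot']).as_matrix()
    yaw=.324; ex=np.array([np.cos(yaw),np.sin(yaw),0]); 
    g0=np.array([.5415,.2328,.170])  # grasp point, shut
    g=o['ee_pos']+R@[0,0,-.002]
    r=np.hypot(.205,.044);f=np.arctan2(.044,.205)
    d=g-g0; x=-.205+d@ex; z=.044+d[2]; 
    print('lid q from bar',np.arctan2(z,-x)-f,'radius',np.hypot(x,z),'side',d@[-ex[1],ex[0],0],'rot',o['ee_rot'],'F',o['force'],'t',o['time'],'w',o['gripper_width'])
    t=g0+ex*(.205-r*np.cos(q+f))+[0,0,r*np.sin(q+f)-.044]
    print('to go mm',R.T@(t-g)*1000)
E
python3 - <<'E'
from h import *
lidstat(.2)
E
```

```text
lid q from bar 0.20338162246406738 radius 0.21016647135982847 side -0.00012605612720364753 rot [-3.1168 -0.0068  1.8852] F [-3.4381  0.6662 -5.0248] t 12.85 w 0.11592025776137595
to go mm [0.1219 0.1906 0.8463]
```

drive_tool(deltas=[0,4.5,-9.5,0,0,5,-9.5,0,0,5.5,-9,0,0,6,-8.5,0])

```text
time: 13.25
ee_pos: [0.5741, 0.2435, 0.2483]
ee_rot: [-3.113, -0.007, 1.886]
force: [-7.1, -2.0, -4.3]
gripper_width: 0.118
```

```bash
python3 - <<'E'
from h import *
lidstat(.5)
E
```

```text
lid q from bar 0.41823066825230976 radius 0.21116267693880184 side -0.00021181329273646437 rot [-3.1127 -0.0065  1.8859] F [-7.1176 -2.0175 -4.3254] t 13.25 w 0.11847785620960176
to go mm [  0.3988  11.4888 -12.8836]
```

Moving to 0.5, then comparing lid and pointer in the image.

drive_tool(deltas=[0,6,-7,0,0,4.5,-5,0,0,0,0,0,0,0,0,0])

```text
time: 13.65
ee_pos: [0.5846, 0.247, 0.2632]
ee_rot: [-3.11, -0.006, 1.886]
force: [-2.7, 0.7, -7.6]
gripper_width: 0.115
```

```bash
python3 - <<'E'
from h import *
lidstat(.547)
for n in('side','top'):
  im=capture(n)[:,:,::-1]
  cv2.imwrite(f"pics/{n}7.png",im)
x,y=220,210
im=cv2.imread('pics/side7.png')
cv2.imwrite(f"pics/side7c.png",cv2.resize(im[y:y+180,x:x+140],None,fx=4,fy=4,interpolation=cv2.INTER_CUBIC))
E
```

```text
lid q from bar 0.5059007663768629 radius 0.21174811758486387 side -0.00026199358062621017 rot [-3.1101 -0.0062  1.8861] F [-2.7352  0.6533 -7.5804] t 13.65 w 0.11532865301463743
to go mm [ 0.3569  7.1997 -5.2356]
```

View pics/side7c.png

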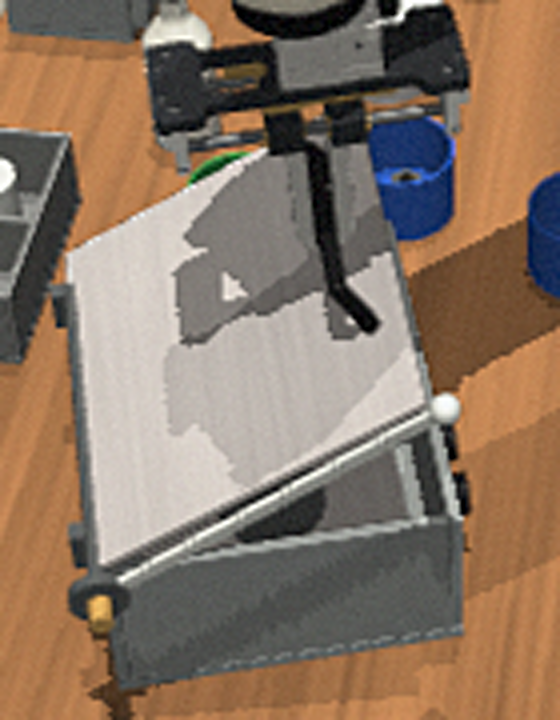

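View pics/top7.png

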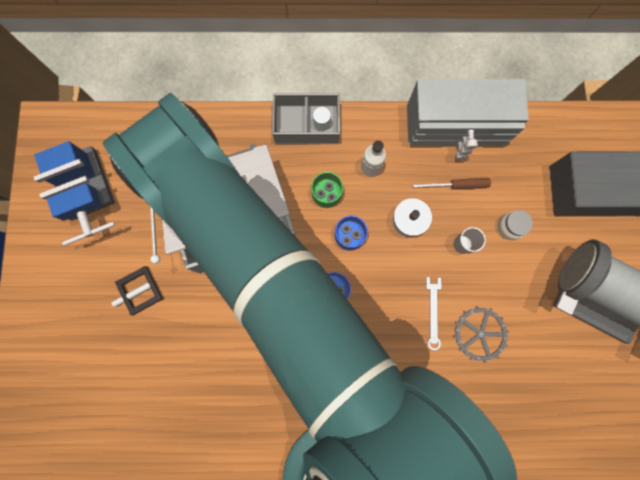

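```bash
cat >> h.py <<'E'
yaw=.324; EX=np.array([np.cos(yaw),np.sin(yaw),0]);EY=np.array([-EX[1],EX[0],0]); H=np.array([.735,.2973,.126])
H_side=np.array([.7334,.299,.126])+EX*0.0
def onplane(n,u,v,yl,Hh):
    o,d=ray(n,u,v); s=((Hh-o)@EY+yl)/(d@EY); p=o+s*d-Hh; return p@EX,p[2]
E
python3 - <<'E'
from h import *
im=cv2.imread('pics/side7.png')
cv2.imwrite("pics/side7d.png",cv2.resize(im[285:345,290:350],None,fx=10,fy=10,interpolation=cv2.INTER_CUBIC))
im=cv2.imread('pics/side0.png')
cv2.imwrite("pics/side0d.png",cv2.resize(im[290:350,290:350],None,fx=10,fy=10,interpolation=cv2.INTER_CUBIC))
E
```

```text
(no output)
```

View pics/side7d.png

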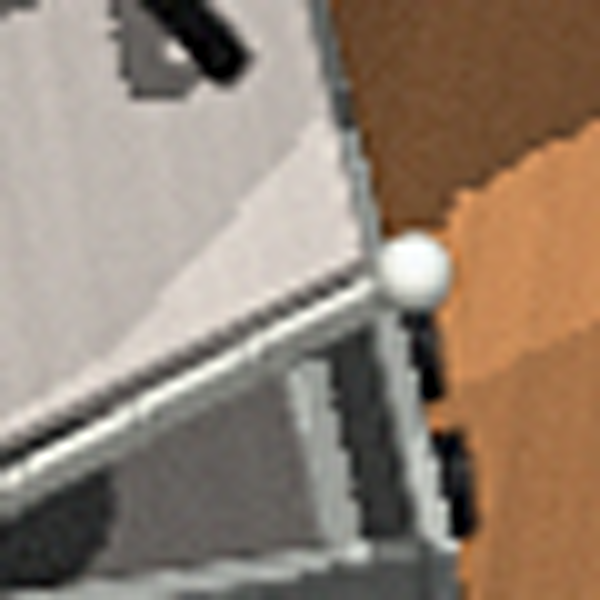

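View pics/side0d.png

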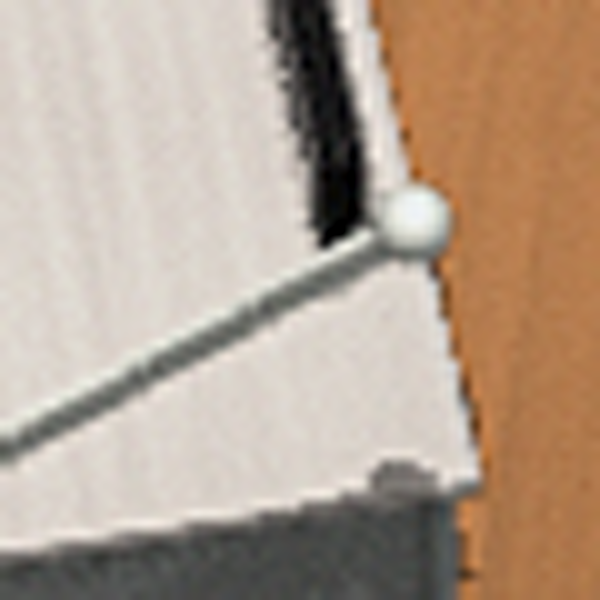

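```bash
python3 - <<'E'
from h import *
u=lambda a,b,oy:((a+.5)/10+290-.5,(b+.5)/10+oy-.5)
# angle of top-surface corner: local (-226,132,4): base angle atan2(4,226)
f=np.arctan2(4,226)
for Hh in(H,np.array([.7334,.2985,.126])):
  for nm,p,yl,b in(('shut corner',u(478,488,290),.132,f),('lid corner',u(361,263,285),.132,f),('ball',u(416,271,285),.150,0)):
    x,z=onplane('side',*p,yl,Hh); print(nm,x,z,'r',np.hypot(x,z),'ang',np.arctan2(z,-x)-b)
  # expected slopes: project lid top-left edge and pointer for given q
  def P(q,a,b,c): return proj('side',Hh+EX*(-a*np.cos(q)+c*np.sin(q))+EY*b+np.array([0,0,a*np.sin(q)+c*np.cos(q)]))
  for q in(.48,.5,.52,.54,.56): print(q,'corner',(P(q,.226,.132,.004)-[290,285]+.5)*10-.5,'a=.1 edge',P(q,.1,.132,.004),'ball',(P(q,.24,.15,0)-[290,285]+.5)*10-.5)
E
```

```text
shut corner -0.22310250528448977 0.0008971787093262629 r 0.22310430922295574 ang -0.013675914507824363
lid corner -0.19603821496141693 0.10842402297870124 r 0.2240239953311802 ang 0.48750445372143775
ball -0.2054180988283618 0.12441114454758961 r 0.24015563331702183 ang 0.5445623938873103
0.48 corner [372.1957 262.8045] a=.1 edge [279.6078 334.3125] ball [449.0775 305.4522]
0.5 corner [362.4313 252.8656] a=.1 edge [279.1217 333.9136] ball [439.1153 294.7256]
0.52 corner [352.2828 243.0616] a=.1 edge [278.6205 333.5217] ball [428.7347 284.1351]
0.54 corner [341.7521 233.3979] a=.1 edge [278.1044 333.137 ] ball [417.937  273.6865]
0.56 corner [330.8413 223.8797] a=.1 edge [277.5735 332.7598] ball [406.7242 263.3856]
shut corner -0.2216394354807883 0.0030803927095687245 r 0.22166084042854228 ang -0.0037999461910664667
lid corner -0.19462904613524695 0.11039308756110189 r 0.2237567862228746 ang 0.49825337596429226
ball -0.20398372660796202 0.12639147477269674 r 0.2399670094327323 ang 0.5547179277603334
0.48 corner [378.4384 267.5471] a=.1 edge [280.1818 334.7963] ball [455.4492 310.2797]
0.5 corner [368.6804 257.6109] a=.1 edge [279.6958 334.3975] ball [445.4946 299.5562]
0.52 corner [358.5377 247.8097] a=.1 edge [279.1948 334.0058] ball [435.121  288.9688]
0.54 corner [348.0125 238.1487] a=.1 edge [278.6788 333.6213] ball [424.33   278.5233]
0.56 corner [337.1069 228.6334] a=.1 edge [278.1481 333.2442] ball [413.1234 268.2256]
```

drive_tool(deltas=[0,3.5,-3.5,0,0,3.5,-3.5,0,0,0,0,0,0,0,0,0])

```text
time: 14.15
ee_pos: [0.5899, 0.2487, 0.2698]
ee_rot: [-3.106, -0.005, 1.887]
force: [-2.4, 0.6, -6.3]
gripper_width: 0.116
```

```bash
python3 - <<'E'
from h import *
lidstat(.553)
im=np.ascontiguousarray(capture('side')[:,:,::-1]);cv2.imwrite('pics/side8.png',im)
cv2.imwrite("pics/side8d.png",cv2.resize(im[285:345,290:350],None,fx=10,fy=10,interpolation=cv2.INTER_CUBIC))
cv2.imwrite("pics/side8e.png",cv2.resize(im[290:365,235:335],None,fx=7,fy=7,interpolation=cv2.INTER_CUBIC))
E
```

```text
lid q from bar 0.5467709799470635 radius 0.21201961204166817 side -0.00034126069236207725 rot [-3.1061 -0.0055  1.8866] F [-2.3964  0.5808 -6.3242] t 14.15 w 0.11564712948877938
to go mm [0.3591 2.6272 0.5802]
```

View pics/side8d.png

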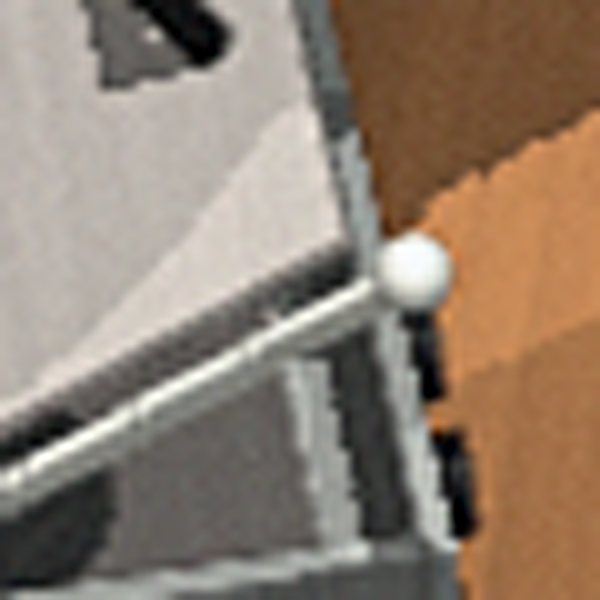

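View pics/side8e.png

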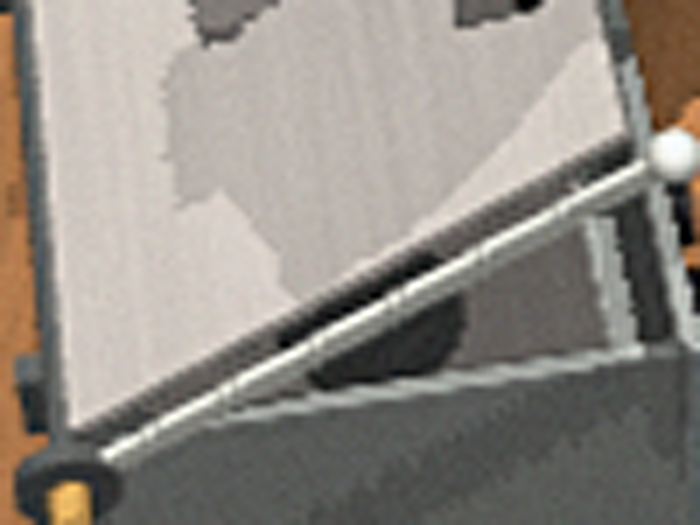

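```bash
cat >> h.py <<'E'
def lines(fn,vis=None):
    im=cv2.imread(fn); g=cv2.cvtColor(im,cv2.COLOR_BGR2GRAY).astype(float)
    lid=[];arm=[]
    for c in range(257,321):
        ya=353.9-(c-249.9)*.536   # rough arm row
        # arm: centre of the bright band (top edge up-gradient, centroid above local bg)
        r=np.arange(int(ya)-3,int(ya)+5); v=g[r,c]; w=np.clip(v-np.percentile(v,40),0,None)
        if w.sum()>20: arm.append((c,(w*r).sum()/w.sum()))
        yl=350.6-(c-245.6)*.5225
        r=np.arange(int(yl)-5,int(yl)+4); v=g[r,c]; d=np.clip(v[:-1]-v[1:],0,None); k=d.argmax(); 
        if d[k]>15:
            s=slice(max(k-1,0),k+2); lid.append((c,((r[:-1]+.5)[s]*d[s]).sum()/d[s].sum()))
    out=[]
    for nm,pts,yl in(('lid',lid,.132),('arm',arm,.150)):
        pts=np.array(pts); 
        q=np.array([onplane('side',a,b,yl,H) for a,b in pts]); 
        vx,vy,x0,y0=cv2.fitLine(q.astype(np.float32),cv2.DIST_HUBER,0,1e-3,1e-4).ravel()
        res=(q-[x0,y0])@[-vy,vx]; out.append(np.arctan2(abs(vy),abs(vx))); print(nm,len(pts),'angle',out[-1],'resid mm',np.median(abs(res))*1000)
        if vis is not None:
            for a,b in pts: cv2.circle(vis,(int((a-235+.5)*7),int((b-290+.5)*7)),2,(0,0,255) if nm=='lid' else (255,0,0),-1)
E
python3 - <<'E'
from h import *
v=cv2.imread('pics/side8e.png'); lines('pics/side8.png',v); cv2.imwrite('pics/v8.png',v)
E
```

```text
lid 64 angle 0.5287788 resid mm 0.4194158411934578
arm 64 angle 0.5339515 resid mm 0.479826619207923
```

View pics/v8.png

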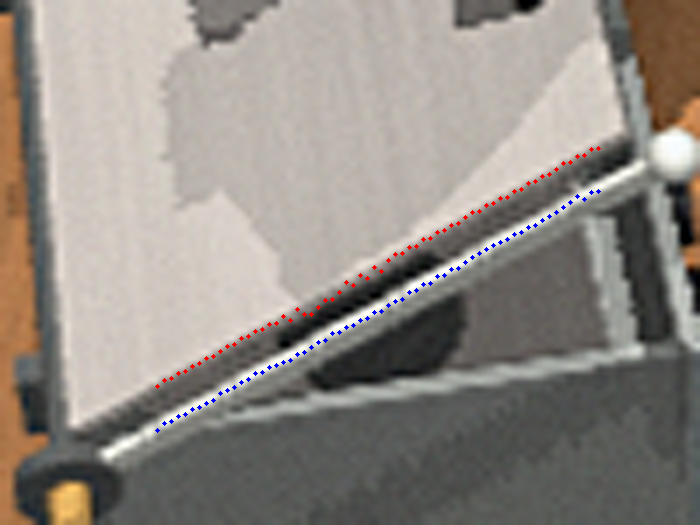

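All three comparisons say the lid is 0.005–0.011 rad below the pointer. A small nudge up should close that.

drive_tool(deltas=[0,1.2,-1.2,0,0,0,0,0,0,0,0,0,0,0,0,0,0,0,0,0,0,0,0,0])

```text
time: 14.8
ee_pos: [0.5907, 0.2491, 0.2707]
ee_rot: [-3.105, -0.006, 1.887]
force: [-3.6, -0.4, -5.4]
gripper_width: 0.116
```

```bash
python3 - <<'E'
from h import *
lidstat(.553)
for n in('side','top'):
  cv2.imwrite(f'pics/{n}9.png',capture(n)[:,:,::-1])
lines('pics/side9.png')
im=cv2.imread('pics/side9.png')
cv2.imwrite("pics/side9d.png",cv2.resize(im[285:345,290:350],None,fx=10,fy=10,interpolation=cv2.INTER_CUBIC))
E
```

```text
lid q from bar 0.552536315355239 radius 0.21202478957132384 side -0.0002722936597626724 rot [-3.1052 -0.0055  1.8868] F [-3.6195 -0.4093 -5.3742] t 14.8 w 0.11572887682744708
to go mm [0.2779 1.8219 1.496 ]
lid 64 angle 0.5337163 resid mm 0.4596689478187226
arm 64 angle 0.5338585 resid mm 0.5172501271116159
```

View pics/side9d.png

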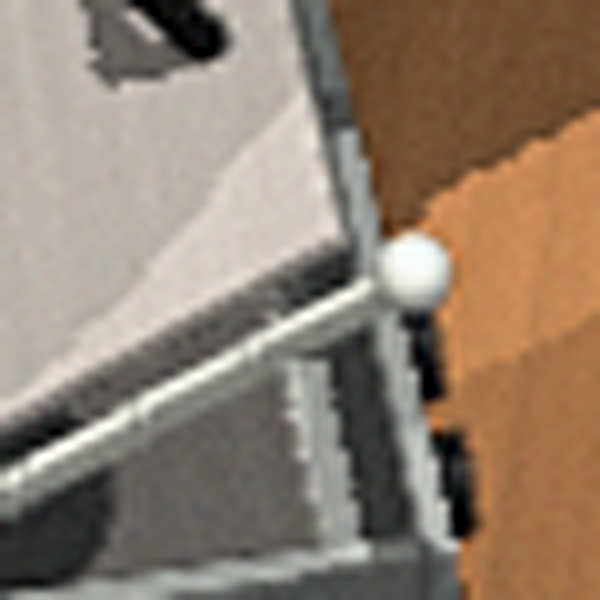

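View pics/side9.png

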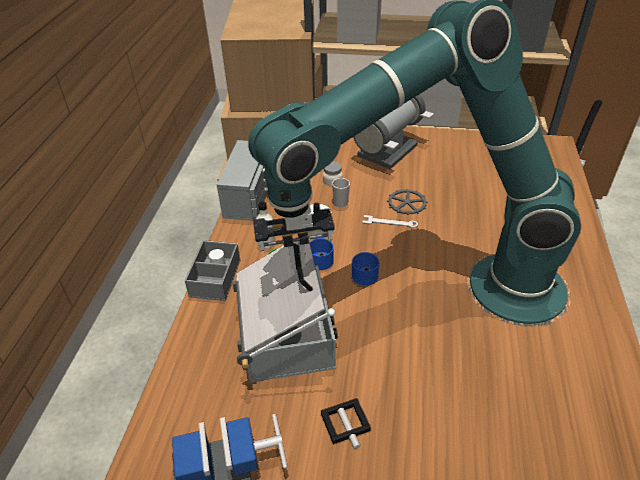

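The lid edge and pointer arm now measure 0.5337 and 0.5339 rad, and the ball is still at (416,271) in the crop. The bar gives 0.553 and the ball about 0.55. Handing in while holding.

```bash
python3 -c "
from h import *
print(close_job())"
```

```text
the job is handed in; nothing more can be done
None
```

The cover is seated on the steel cup of bearings and released, and the job was handed in at about 15 s with the gripper holding the lid in line with the pointer.

- **Cover:** I set it on the cup while the washer was still shut. Afterwards its flange centre measured (0.6186, −0.183), within about 1 mm of the cup. The knob top was within 0.5 px of where a level, seated cover would put it. The last top check came during the lid lift and showed no change; in the final side picture the arm hides the cup.
- **Lid against pointer:** The lid edge measured 0.5337 rad and the pointer arm 0.5339 rad in the last side picture. The absolute values disagree by about 0.02 rad: bar travel gives 0.553 for the lid, and the ball position gives about 0.545–0.555 for the pointer. Before the final 0.006 rad nudge, the lid's front corner read about 0.01 rad below the ball.
- **Other things:** The pointer ball stayed at the same pixel throughout. I saw nothing else moved in the pictures, though I only checked the bystanders by eye. The measured force on the tool stayed below about 10 N in every reading.

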